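# Open the combination lock of the sample case and present it

### The job

The combination padlock lies face up in its cradle on the lid of the sample case, its shackle through the hasp staple. Turn the dial clockwise, notch click by notch click, until its pointer rests in the notch at the index mark beside the shackle, then, with the lock still in its cradle, pull the shackle fully open so that it comes out of the staple. Then lift the lock out (gripping it by its body keeps it level) and present it open: finish while holding it still, level and face up, about 12 cm above its cradle, touching nothing but your gripper, and leave the bowl, the bamboo cup and the sample tray where they are.

Things in the scene. Friction and masses are not known exactly. Their poses are not given: they have to be found in the camera images.
- lock: Padlock, brass body 58 (x) x 66 (y) x 24 mm thick (z), loose, about 0.45 kg. Origin: centre of its underside; z up out of the face with the dial, +y towards the shackle; the dial's axis is this z axis. Its underside lies 16 mm above the lid on a saddle 34 mm wide (x), so its long sides overhang 12 mm, free for fingers at mid-length. It comes out straight up.
- cradle (a point): Lock cradle, point on the saddle's top under the lock's origin (lock at rest), axes as the case. Steel stops 14 mm higher than the saddle, 1.5 mm clear of the lock, keep it from sliding and turning: one across its rear end with lips round the rear corners (y -40 to -20 mm), one at the middle of its front end (x -13 to 5, y 34 to 41 mm).
- index (a point): Index mark: small raised steel block 5 x 7 mm on the lock's face, 26 mm from the dial's axis towards the shackle; short dark ticks on the face show the other notches.
- dial (a joint): Dial angle, rad: 0 = pointer at the index mark, positive = pointer counter-clockwise of it from above; turning clockwise lowers it. Spring notches click every 0.349 (20 degrees) from -0.349 to 1.396; passing one takes about 0.1 N m; let go, it falls into the nearest. Starts 2 to 4 clicks above 0. Stops at -0.45 and 1.55. In any notch but 0 it blocks the shackle; an open shackle locks the dial.
- dial_grip (a point): On the dial's axis at half height of its grip bar, 39 mm above the lock's underside; turns with the dial, +y along the pointer. Black disc 40 mm across, its top 29 mm above the lock's underside; on it a grip bar 10 mm thick (x), 32 mm long (y), from 29 to 49 mm above the lock's underside, with a pointed nose and white line at the pointer end, a square tail.
- shackle (a joint): How far the shackle is drawn out of the body along the lock's +y, m: 0 shut, 0.028 fully open (stop). It rubs with about 3 N and stays where left. While the dial blocks it, it has 1 to 2 mm of play. Its short leg leaves the staple when it is more than about 0.023 out.
- bow (a point): Middle of the shackle's crossbar, on the bar's axis, 12 mm above the lock's underside, 28 mm above the lid; axes as the lock. Round steel bar 9 mm thick along the lock's x, between two legs 44 mm apart (35 mm clear) that run to the body. Shut, it lies 95 mm from the lock's origin along +y. 44 mm are free for a finger between bow and staple.
- staple (a point): Hasp staple on the lid, middle of its bridge's top: a fixed steel arch over the shackle's short leg (lock x = +22 mm), 26 mm wide (x), from y = 38 to 46 mm in the lock's frame at rest, its top 26 mm above the lock's underside. It keeps the lock from being lifted until the shackle is open.
- chest: Grey steel sample case, fixed, 206 x 286 mm, lid top 80 mm above the work surface. Origin: centre of its underside; z up. The lock's origin rests at (0, -40, 96) mm in this frame, the lock's axes parallel to the case's.
- bowl: Bystander: steel mixing bowl, 170 mm across, 85 mm high, origin at the centre of its underside.
- bamboo: Bystander: cup cut from bamboo, 76 mm across, 110 mm high, origin at the centre of its underside.
- tray: Bystander: slatted wooden tray with a pressed brown sample panel, 120 x 160 mm, 42 mm high, origin at the centre of its underside.

How it is judged:
On the way, in this order (a step that is already met when the one before it is completed fails the run):
1. the dial rests in the notch at the index mark (within 0.12 rad), the shackle still shut (value of joint dial between -0.12 and 0.12 rad and value of joint shackle below 0.006 m), for 0.3 s.
2. the shackle is pulled fully open (25 mm or more) with the lock still in its cradle (value of joint shackle above 0.025 m and z of lock in the frame of chest below 0.116 m), for 0.2 s.
At the end, for the whole second after the job is handed in: The robot holds the lock in its fingers, still, 80 mm or more above where it lay, level and face up (within 20 degrees), touching no other thing, the shackle open by 23 mm or more and the dial at the index mark (within 0.17 rad) (z of lock in the frame of chest above 0.176 m and value of joint shackle above 0.023 m and value of joint dial between -0.17 and 0.17 rad and angle between lock's own z axis and vertical below 0.35 rad and linear speed of lock below 0.03 m/s and contact force between the fingers and lock above 1 N and contact force between lock and chest below 0.1 N and contact force between lock and bowl below 0.1 N and contact force between lock and bamboo below 0.1 N and contact force between lock and tray below 0.1 N); the arm keeps its last pose, push and grip.
It fails at once if the bowl is moved by more than 30 mm (distance of bowl from where it was at the start of the episode above 0.03 m).
It fails at once if the bamboo cup is moved by more than 30 mm (distance of bamboo from where it was at the start of the episode above 0.03 m).
It fails at once if the tray is moved by more than 30 mm (distance of tray from where it was at the start of the episode above 0.03 m).
It also fails if it takes over 64 s, if anything falls off the work surface, if the arm or the gripper's body presses on something with over 40 N, if the wrist force passes 120 N, or if a joint passes its speed limit or range.

### The arm

A 6-joint arm with a two-finger parallel gripper is mounted at the origin on the work surface. World frame = base frame: x ahead of the robot, y to its left, z up, the work surface at z = 0. Lengths are in m, angles in rad, forces in N, time in s.
With the tool pointing down it reaches from about 0.4 to 0.925 m from the base axis. Payload 3.4 kg.
Tool frame: the origin (TCP) lies midway between the tips of the shut fingers; the grasp point (between the pads) lies 19 mm behind it; z points along the fingers, x is the direction in which the jaws open and shut, and the axes are right-handed (so a half turn about z gives the same grasp; the last joint's range is limited). The gripper opens to 85 mm and grips with 20 to 120 N. Pads are 22 mm wide; open, the fingers measure 114 mm over their backs; the gripper's body (76 mm by 85 mm) begins 54 mm behind the grasp point. The pads swing forward as they close: fully open they stand 13 mm farther back than shut.
Start: joints at [1.095, 0.307, 1.506, -0, 1.328, -0.073], TCP at [0.225, 0.529, 0.231] pointing down, gripper open.
Joint ranges: [-3.12, 3.12], [-1.05, 2.28], [0.14, 2.33], [-1.42, 4.57], [0.1, 2.73], [-2.68, 2.68]. Speed limits (rad/s): [2.57, 2.57, 3.14, 3.14, 3.14, 3.14].

### API

Orientations are given as a rotation vector (axis times angle).
In Python, from rig import read_state, camera, hand_in gives the robot as it stands. The module is installed in compiled form; this text tells all that it offers.
- The arm moves only by the tool jog_arm, never from a script. Its argument "rows" is a list of rows, each an object of numbers: "tx", "ty", "tz": the shift along the world's x, y, z in m; "ax", "ay", "az": the turn, a rotation vector about the world's x, y, z in degrees. A call has 1 to 20 rows; each row shifts and turns the commanded pose from where the row before left it; what a row does not reach is not made up. A row lasts 1/10 s, in which the tool goes at most 50 mm and 8.59 degrees, less where a joint would pass 70% of its speed; a pose out of reach is approached as far as the arm can. A call is refused whole if a number of a shift passes 0.05 or a number of a turn 8.59, either way. A call with a gripper value outside its range is refused whole. "gripper" is the finger opening in m, from 0 to 0.0854, set as the call begins (left out, the last holds). The fingers move at their own pace and stop on an object; "force" is the grip in N (left out, the last holds). Time passes only in rows, so rows that do not move let the fingers close. It gives the time, the measured TCP pose, the force and the opening at its end, in the units of the state.
- read_state(): the state, without advancing time (a new reading comes with each control period).
- camera(name): name is "side" or "top" or "wrist"; returns a dict with "image" (384x512x3 uint8, red, green, blue), "K" (3x3 intrinsics, pixels), "world_from_camera" (4x4, takes a point from camera to world coordinates). Camera axes: x right, y down, z forward; pixel columns grow to the right and rows downward; lengths in m; the calibration is good to about 2 mm. A picture is of the moment at which its call begins. There is no depth.
- hand_in(): hands the job in, once; it reports no verdict.
The state is a dict: "time": time; "joints": joint angles; "dq": joint speeds; "joint_efforts": joint torques, N m; "ee_pos": TCP position; "eef_rot": TCP orientation; "ft_force": force on the tool from outside, world axes, zero at the start; "wrist_torque": the same for the moment, N m; "grip_width": finger opening in m.
Only numpy, scipy, OpenCV 4.12 (cv2) and the standard library are available. Lean on these libraries where they do the work, as an engineer would, in place of code of your own. Each camera call takes 0.05 s, during which the arm holds its last target. There are 200 camera calls.

## Working session

There is one attempt and no reset: what is moved stays moved. The work goes in short steps, Python scripts to look and compute and a tool call to move; the robot and the scene stay as the last step left them, time stands still between calls to the robot, and variables do not carry over. Pictures are saved under pics/ and viewed, about 8 in all and at most 12, crops included, and the job is handed in when it is done.

Besides the shell and the picture viewer there is one more tool, called as a command line: name --argument value ..., lists and objects as JSON in quotes. jog_arm: Moves the arm, as the interface text tells. Its arguments: {"type":"object","properties":{"rows":{"type":"array"},"gripper":{"type":"number"},"force":{"type":"number"}},"required":["rows"]}

```bash
mkdir -p pics; cat > h.py <<'E'
import numpy as np,cv2
from rig import read_state,camera,hand_in
def snap(n,f):
    c=camera(n); cv2.imwrite(f'pics/{f}.png',c['image'][:,:,::-1]); np.savez(f'pics/{f}.npz',K=c['K'],T=c['world_from_camera']); return c
def ray(f,u,v,z):
    d=np.load(f'pics/{f}.npz'); K,T=d['K'],d['T']
    r=T[:3,:3]@np.linalg.solve(K,[u,v,1]); o=T[:3,3]; return o+r*(z-o[2])/r[2]
def proj(f,p):
    d=np.load(f'pics/{f}.npz'); q=np.linalg.inv(d['T'])@np.r_[p,1]; q=d['K']@q[:3]; return q[:2]/q[2]
E
python3 - <<'E'
from h import *
for n in('top','side'):
    c=snap(n,n+'0'); print(n,c['world_from_camera'].round(3).tolist(),c['K'].round(1).tolist())
a=np.vstack([cv2.imread('pics/top0.png')])
cv2.imwrite('pics/top0b.png',cv2.resize(a,(800,600)))
cv2.imwrite('pics/side0b.png',cv2.resize(cv2.imread('pics/side0.png'),(800,600)))
print(read_state())
E
```

```text
top [[0.002, -0.974, 0.226, 0.218], [-1.0, -0.001, 0.004, -0.05], [-0.004, -0.226, -0.974, 1.615], [0.0, 0.0, 0.0, 1.0]] [[483.1, 0.0, 247.0], [0.0, 483.1, 194.3], [0.0, 0.0, 1.0]]
side [[0.832, -0.373, 0.411, 0.044], [-0.554, -0.538, 0.635, -0.83], [-0.016, -0.756, -0.654, 0.898], [0.0, 0.0, 0.0, 1.0]] [[347.7, 0.0, 250.3], [0.0, 347.7, 192.8], [0.0, 0.0, 1.0]]
{'time': 0.1, 'joints': array([ 1.09550344e+00,  3.07504330e-01,  1.50753508e+00, -7.09075187e-06,
        1.32842841e+00, -7.35029987e-02]), 'dq': array([-0.00060228, -0.00108934, -0.00182724, -0.00132055,  0.00102027,
       -0.00096167]), 'joint_efforts': array([ 2.86886843e-04, -4.58529103e+01, -2.52611643e+01,  9.10500432e-06,
        5.65309121e-03,  4.28938745e-05]), 'ee_pos': array([0.22459966, 0.52863369, 0.23047255]), 'eef_rot': array([ 2.61927309e+00,  1.73297649e+00, -2.56318009e-03]), 'ft_force': array([-0.45916746,  0.07210168, -0.18112727]), 'wrist_torque': array([0.00172073, 0.03287579, 0.000844  ]), 'grip_width': 0.0855344002112351}
```

View pics/top0b.png

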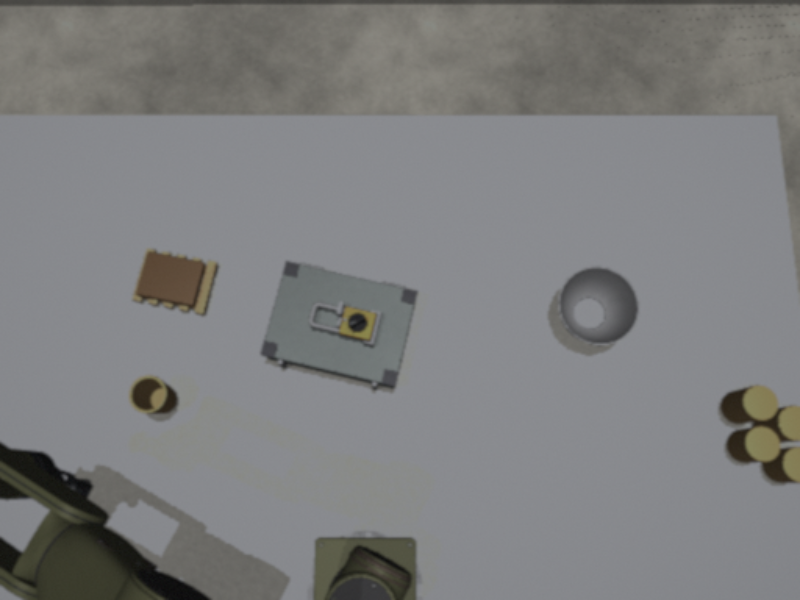

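View pics/side0b.png

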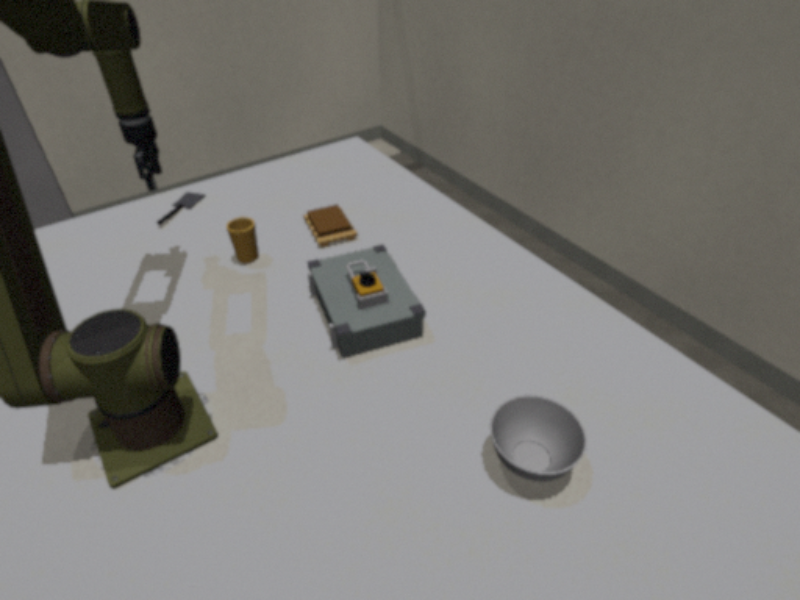

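The top view shows the case at about (340,325)/800, with the brass lock at (358,323) and its shackle to the left (world +y). The tray, cup and bowl are well clear. The side view agrees.

```bash
python3 - <<'E'
from h import *
im=cv2.imread('pics/top0.png'); hsv=cv2.cvtColor(im,cv2.COLOR_BGR2HSV)
k=512/800
m=cv2.inRange(hsv,(15,110,60),(35,255,255)); m[:, :190]=0; m[:,270:]=0; m[:150]=0;m[260:]=0
m=cv2.morphologyEx(m,cv2.MORPH_CLOSE,np.ones((9,9)))
n=cv2.findNonZero(m); r=cv2.minAreaRect(n); print('lock px',r)
P=np.array([ray('top0',*q,0.12)[:2] for q in cv2.boxPoints(r)]); print(P.round(3).tolist(),P.mean(0))
e=np.diff(np.vstack([P,P[:1]]),axis=0); print(np.linalg.norm(e,axis=1),np.degrees(np.arctan2(e[:,1],e[:,0])))
# lid corners viewed in 800x600 image
L=np.array([ray('top0',u*k,v*k,.08)[:2] for u,v in[(287,262),(417,291),(398,372),(263,354)]]); print(L.round(3).tolist())
e=np.diff(np.vstack([L,L[:1]]),axis=0); print(np.linalg.norm(e,axis=1),np.degrees(np.arctan2(e[:,1],e[:,0])))
x0,y0=195,185
cv2.imwrite('pics/crop1.png',cv2.resize(im[185:225,190:250],None,fx=12,fy=12,interpolation=cv2.INTER_CUBIC))
E
```

```text
lock px ((228.2353057861328, 207.058837890625), (18.91777801513672, 16.97749137878418), 14.03624439239502)
[[0.505, 0.051], [0.558, 0.039], [0.543, -0.019], [0.49, -0.006]] [0.52402355 0.01627186]
[0.05461568 0.06022076 0.05447921 0.05974796] [ -12.90608986 -104.24272928  166.59977676   75.87953495]
[[0.665, 0.167], [0.602, -0.108], [0.431, -0.068], [0.468, 0.21]]
[0.28177931 0.17542104 0.28015501 0.20159796] [-102.89067253  166.81221082   82.46927567  -12.33941057]
```

View pics/crop1.png

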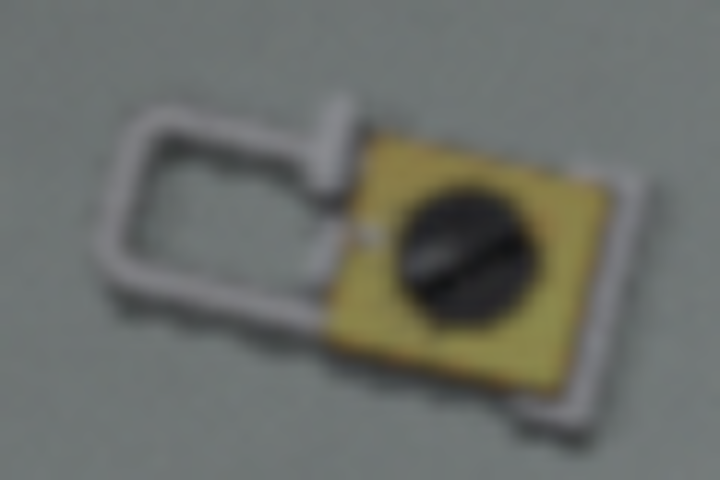

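The crop shows the index to the left of the dial at about (370,235). The staple is on the upper side, so lock +x points to roughly world +x and lock yaw is about -13°. The pointer looks to be at about 40°. I'll go above the lock.

jog_arm --rows '[{"tx": 0.0176, "ty": -0.03, "tz": 0.005, "az": -2.4}, {"tx": 0.0176, "ty": -0.03, "tz": 0.005, "az": -2.4}, {"tx": 0.0176, "ty": -0.03, "tz": 0.005, "az": -2.4}, {"tx": 0.0176, "ty": -0.03, "tz": 0.005, "az": -2.4}, {"tx": 0.0176, "ty": -0.03, "tz": 0.005, "az": -2.4}, {"tx": 0.0176, "ty": -0.03, "tz": 0.005, "az": -2.4}, {"tx": 0.0176, "ty": -0.03, "tz": 0.005, "az": -2.4}, {"tx": 0.0176, "ty": -0.03, "tz": 0.005, "az": -2.4}, {"tx": 0.0176, "ty": -0.03, "tz": 0.005, "az": -2.4}, {"tx": 0.0176, "ty": -0.03, "tz": 0.005, "az": -2.4}, {"tx": 0.0176, "ty": -0.03, "tz": 0.005, "az": -2.4}, {"tx": 0.0176, "ty": -0.03, "tz": 0.005, "az": -2.4}, {"tx": 0.0176, "ty": -0.03, "tz": 0.005, "az": -2.4}, {"tx": 0.0176, "ty": -0.03, "tz": 0.005, "az": -2.4}, {"tx": 0.0176, "ty": -0.03, "tz": 0.005, "az": -2.4}, {"tx": 0.0176, "ty": -0.03, "tz": 0.005, "az": -2.4}, {"tx": 0.0176, "ty": -0.03, "tz": 0.005, "az": -2.4}, {}, {}]' --gripper 0.05

```text
$.rows[0]: bad value
```

```bash
python3 - <<'E'
from h import *
from scipy.spatial.transform import Rotation as R
c=snap('wrist','w1'); cv2.imwrite('pics/w1b.png',cv2.resize(cv2.imread('pics/w1.png'),(800,600)))
s=read_state(); M=R.from_rotvec(s['eef_rot']).as_matrix(); print(s['time'],s['ee_pos'],M.round(3).tolist()); print(c['world_from_camera'].round(3).tolist(), s['joints'])
E
```

```text
0.15 [0.22463642 0.52872542 0.23055596] [[0.391, 0.92, -0.001], [0.92, -0.391, -0.001], [-0.002, -0.0, -1.0]]
[[0.391, 0.886, 0.248, 0.16], [0.92, -0.376, -0.108, 0.556], [-0.003, 0.271, -0.963, 0.374], [0.0, 0.0, 0.0, 1.0]] [ 1.09549177e+00  3.07446838e-01  1.50740116e+00  3.72366842e-05
  1.32836723e+00 -7.35072676e-02]
```

View pics/w1b.png

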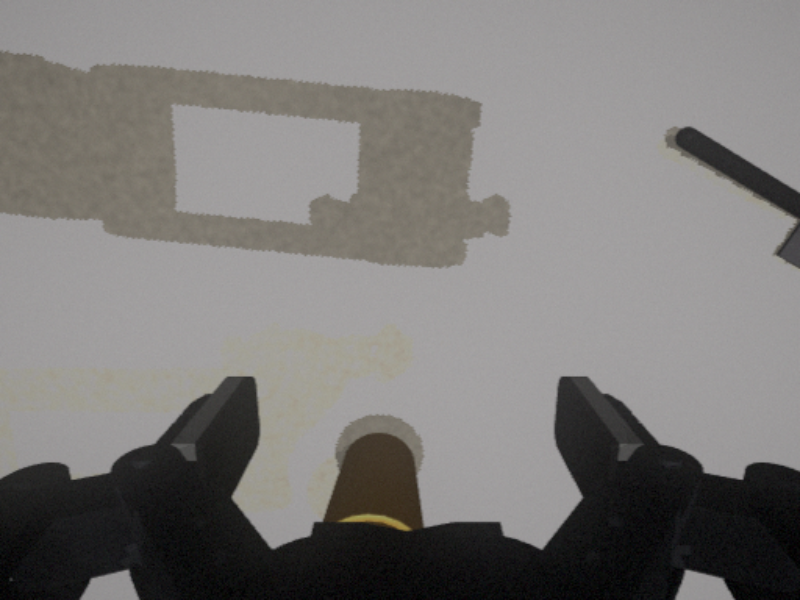

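The move was refused; the wrist view shows only the table, so nothing moved. I'll send all six keys per row.

jog_arm --rows '[{"tx": 0.0176, "ty": -0.03, "tz": 0.005, "ax": 0, "ay": 0, "az": -2.4}, {"tx": 0.0176, "ty": -0.03, "tz": 0.005, "ax": 0, "ay": 0, "az": -2.4}, {"tx": 0.0176, "ty": -0.03, "tz": 0.005, "ax": 0, "ay": 0, "az": -2.4}, {"tx": 0.0176, "ty": -0.03, "tz": 0.005, "ax": 0, "ay": 0, "az": -2.4}, {"tx": 0.0176, "ty": -0.03, "tz": 0.005, "ax": 0, "ay": 0, "az": -2.4}, {"tx": 0.0176, "ty": -0.03, "tz": 0.005, "ax": 0, "ay": 0, "az": -2.4}, {"tx": 0.0176, "ty": -0.03, "tz": 0.005, "ax": 0, "ay": 0, "az": -2.4}, {"tx": 0.0176, "ty": -0.03, "tz": 0.005, "ax": 0, "ay": 0, "az": -2.4}, {"tx": 0.0176, "ty": -0.03, "tz": 0.005, "ax": 0, "ay": 0, "az": -2.4}, {"tx": 0.0176, "ty": -0.03, "tz": 0.005, "ax": 0, "ay": 0, "az": -2.4}, {"tx": 0.0176, "ty": -0.03, "tz": 0.005, "ax": 0, "ay": 0, "az": -2.4}, {"tx": 0.0176, "ty": -0.03, "tz": 0.005, "ax": 0, "ay": 0, "az": -2.4}, {"tx": 0.0176, "ty": -0.03, "tz": 0.005, "ax": 0, "ay": 0, "az": -2.4}, {"tx": 0.0176, "ty": -0.03, "tz": 0.005, "ax": 0, "ay": 0, "az": -2.4}, {"tx": 0.0176, "ty": -0.03, "tz": 0.005, "ax": 0, "ay": 0, "az": -2.4}, {"tx": 0.0176, "ty": -0.03, "tz": 0.005, "ax": 0, "ay": 0, "az": -2.4}, {"tx": 0.0176, "ty": -0.03, "tz": 0.005, "ax": 0, "ay": 0, "az": -2.4}, {"tx": 0, "ty": 0, "tz": 0, "ax": 0, "ay": 0, "az": 0}, {"tx": 0, "ty": 0, "tz": 0, "ax": 0, "ay": 0, "az": 0}]' --gripper 0.05

```text
time: 2.05
ee_pos: [0.524, 0.0187, 0.3158]
eef_rot: [-3.06, -0.709, 0.002]
ft_force: [-0.1, 0.4, 0.2]
grip_width: 0.05
```

```bash
python3 - <<'E'
from h import *
c=snap('wrist','w2'); im=cv2.imread('pics/w2.png'); cv2.imwrite('pics/w2b.png',cv2.resize(im,(800,600)))
hsv=cv2.cvtColor(im,cv2.COLOR_BGR2HSV); m=cv2.inRange(hsv,(15,110,50),(35,255,255))
m=cv2.morphologyEx(m,cv2.MORPH_OPEN,np.ones((3,3)))
cs=cv2.findContours(m,0,2)[0]; b=max(cs,key=cv2.contourArea); r=cv2.minAreaRect(b); print(r)
P=np.array([ray('w2',*q,0.12)[:2] for q in cv2.boxPoints(r)]); print(P.round(4).tolist(),P.mean(0))
e=np.diff(np.vstack([P,P[:1]]),axis=0); print(np.linalg.norm(e,axis=1),np.degrees(np.arctan2(e[:,1],e[:,0])))
E
```

```text
((262.6341552734375, 168.20730590820312), (53.723777770996094, 60.43925094604492), 38.65980911254883)
[[0.4902, -0.0075], [0.5048, 0.056], [0.561, 0.0439], [0.5483, -0.0219]] [0.52607392 0.01763236]
[0.06510465 0.05739852 0.06705319 0.05982262] [  77.00822023  -12.12249104 -100.92196148  166.01786575]
```

View pics/w2b.png

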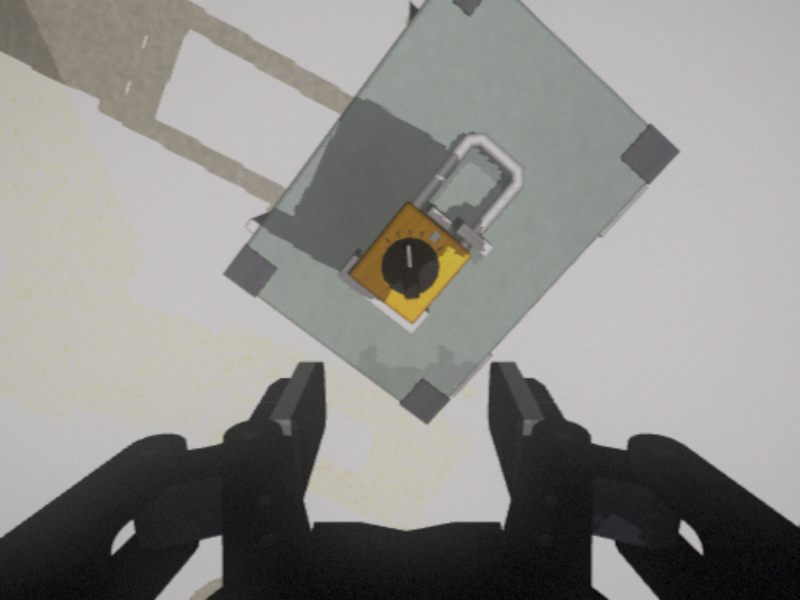

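The wrist view shows the brass body centred at (410,263), the index block at (435,238), the white line from (408,247) to (411,268), and the bow's middle at about (500,155).

```bash
python3 - <<'E'
from h import *
k=.64; f=lambda u,v,z: ray('w2',u*k,v*k,z)[:2]
im=cv2.imread('pics/w2.png',0); m=((im>140)*255).astype('uint8'); w=np.zeros_like(m); w[152:178,252:275]=m[152:178,252:275]
pts=cv2.findNonZero(w)
if pts is not None:
    p=pts[:,0]; print(len(p),p.min(0),p.max(0))
    q=np.array([ray('w2',*a.astype(float),.145)[:2] for a in p]); vx,vy,x0,y0=cv2.fitLine(q.astype('float32'),2,0,.001,.001).ravel(); print('line',np.degrees(np.arctan2(vy,vx)),q.mean(0))
a=f(408,247,.145);b=f(411,268,.145);print('manual',a,b,np.degrees(np.arctan2(*(a-b)[::-1])))
c=np.array([.526,.0176]); i=f(435,238,.122); print('index',i,np.linalg.norm(i-c),np.degrees(np.arctan2(*(i-c)[::-1])))
y=np.radians(-12.7); Y=np.array([-np.sin(y),np.cos(y)]);X=np.array([np.cos(y),np.sin(y)])
for n,p in(('bow exp',c+.095*Y),('staple exp',c+.022*X+.042*Y)): print(n,p, proj('w2',[*p,.108 if 'bow' in n else .122])/k)
print(X,Y)
E
```

```text
3 [261 159] [261 161]
line -63.95561 [0.51823092 0.02969328]
manual [0.51748832 0.03147718] [0.52522553 0.02008868] 124.19172029616031
index [0.53303776 0.04149871] 0.02491341638039026 73.59119639092259
bow exp [0.54688539 0.11027578] [498.35412491 152.75474604]
staple exp [0.5566953  0.05373583] [474.28065956 237.14534071]
[ 0.97553454 -0.2198462 ] [0.2198462  0.97553454]
```

The measurements agree: body 57–60 x 65–67 mm, index at 25 mm, bow as predicted. The lock is at (0.526, 0.0176), yaw -12.7°, and the pointer is about 2 clicks up. I'll descend onto the grip bar.

jog_arm --rows '[{"tx": 0.002, "ty": -0.001, "tz": -0.03, "ax": 0, "ay": 0, "az": 1.2}, {"tx": 0, "ty": 0, "tz": -0.03, "ax": 0, "ay": 0, "az": 0}, {"tx": 0, "ty": 0, "tz": -0.03, "ax": 0, "ay": 0, "az": 0}, {"tx": 0, "ty": 0, "tz": -0.03, "ax": 0, "ay": 0, "az": 0}, {"tx": 0, "ty": 0, "tz": -0.03, "ax": 0, "ay": 0, "az": 0}, {"tx": 0, "ty": 0, "tz": -0.02, "ax": 0, "ay": 0, "az": 0}, {"tx": 0, "ty": 0, "tz": -0.01, "ax": 0, "ay": 0, "az": 0}, {"tx": 0, "ty": 0, "tz": -0.006, "ax": 0, "ay": 0, "az": 0}, {"tx": 0, "ty": 0, "tz": 0, "ax": 0, "ay": 0, "az": 0}, {"tx": 0, "ty": 0, "tz": 0, "ax": 0, "ay": 0, "az": 0}]' --gripper 0.04

```text
time: 3.1
ee_pos: [0.5268, 0.0185, 0.1312]
eef_rot: [3.052, 0.744, 0.003]
ft_force: [0.6, 0.4, 1.2]
grip_width: 0.0403
```

jog_arm --rows '[{"tx": 0, "ty": 0, "tz": 0, "ax": 0, "ay": 0, "az": 0}, {"tx": 0, "ty": 0, "tz": 0, "ax": 0, "ay": 0, "az": 0}, {"tx": 0, "ty": 0, "tz": 0, "ax": 0, "ay": 0, "az": 0}, {"tx": 0, "ty": 0, "tz": 0, "ax": 0, "ay": 0, "az": 0}, {"tx": 0, "ty": 0, "tz": 0, "ax": 0, "ay": 0, "az": 0}, {"tx": 0, "ty": 0, "tz": 0, "ax": 0, "ay": 0, "az": 0}]' --gripper 0.0 --force 40

```text
time: 3.7
ee_pos: [0.5266, 0.0181, 0.1313]
eef_rot: [3.052, 0.743, 0.002]
ft_force: [-0.4, -0.3, 5.8]
grip_width: 0.0093
```

Bar gripped (9.3 mm wide). Turning 40° clockwise in two clicks.

jog_arm --rows '[{"tx": 0, "ty": 0, "tz": 0, "ax": 0, "ay": 0, "az": -4}, {"tx": 0, "ty": 0, "tz": 0, "ax": 0, "ay": 0, "az": -4}, {"tx": 0, "ty": 0, "tz": 0, "ax": 0, "ay": 0, "az": -4}, {"tx": 0, "ty": 0, "tz": 0, "ax": 0, "ay": 0, "az": -4}, {"tx": 0, "ty": 0, "tz": 0, "ax": 0, "ay": 0, "az": -4}, {"tx": 0, "ty": 0, "tz": 0, "ax": 0, "ay": 0, "az": 0}, {"tx": 0, "ty": 0, "tz": 0, "ax": 0, "ay": 0, "az": -4}, {"tx": 0, "ty": 0, "tz": 0, "ax": 0, "ay": 0, "az": -4}, {"tx": 0, "ty": 0, "tz": 0, "ax": 0, "ay": 0, "az": -4}, {"tx": 0, "ty": 0, "tz": 0, "ax": 0, "ay": 0, "az": -4}, {"tx": 0, "ty": 0, "tz": 0, "ax": 0, "ay": 0, "az": -4}, {"tx": 0, "ty": 0, "tz": 0, "ax": 0, "ay": 0, "az": 0}, {"tx": 0, "ty": 0, "tz": 0, "ax": 0, "ay": 0, "az": 0}, {"tx": 0, "ty": 0, "tz": 0, "ax": 0, "ay": 0, "az": 0}, {"tx": 0, "ty": 0, "tz": 0, "ax": 0, "ay": 0, "az": 0}]'

```text
time: 5.2
ee_pos: [0.5278, 0.0182, 0.1313]
eef_rot: [-3.122, 0.341, -0.006]
ft_force: [2.5, 1.0, 6.6]
grip_width: 0.0089
```

jog_arm --rows '[{"tx": 0, "ty": 0, "tz": 0, "ax": 0, "ay": 0, "az": 0}, {"tx": 0, "ty": 0, "tz": 0, "ax": 0, "ay": 0, "az": 0}, {"tx": 0, "ty": 0, "tz": 0, "ax": 0, "ay": 0, "az": 0}, {"tx": 0, "ty": 0, "tz": 0, "ax": 0, "ay": 0, "az": 0}, {"tx": 0, "ty": 0, "tz": 0.03, "ax": 0, "ay": 0, "az": 0}, {"tx": 0, "ty": 0, "tz": 0.04, "ax": 0, "ay": 0, "az": 0}, {"tx": 0, "ty": 0, "tz": 0.04, "ax": 0, "ay": 0, "az": 0}, {"tx": 0, "ty": 0, "tz": 0.03, "ax": 0, "ay": 0, "az": 0}, {"tx": 0, "ty": 0, "tz": 0, "ax": 0, "ay": 0, "az": 0}, {"tx": 0, "ty": 0, "tz": 0, "ax": 0, "ay": 0, "az": 0}]' --gripper 0.04

```text
time: 6.2
ee_pos: [0.5261, 0.0182, 0.2707]
eef_rot: [-3.123, 0.345, -0.002]
ft_force: [-0.5, 0.8, -0.1]
grip_width: 0.0401
```

```bash
python3 - <<'E'
from h import *
c=snap('wrist','w3'); im=cv2.imread('pics/w3.png')
hsv=cv2.cvtColor(im,cv2.COLOR_BGR2HSV); m=cv2.inRange(hsv,(15,110,50),(35,255,255))
b=max(cv2.findContours(m,0,2)[0],key=cv2.contourArea); r=cv2.minAreaRect(b)
P=np.array([ray('w3',*q,0.12)[:2] for q in cv2.boxPoints(r)]); print(P.mean(0))
e=np.diff(np.vstack([P,P[:1]]),axis=0); print(np.linalg.norm(e,axis=1),np.degrees(np.arctan2(e[:,1],e[:,0])))
cv2.imwrite('pics/w3b.png',cv2.resize(im[40:280,100:420],(800,600)))
print(read_state()['ee_pos'])
E
```

```text
[0.52654891 0.0183546 ]
[0.0558191  0.06671396 0.05926304 0.06667925] [ -12.62227181 -101.05834987  167.34909139   75.98285284]
[0.52530135 0.01819946 0.26951687]
```

View pics/w3b.png

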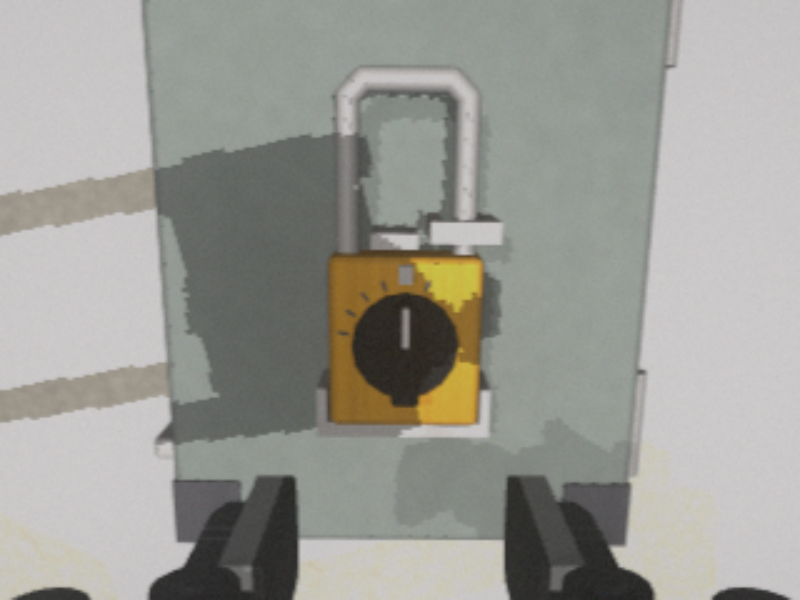

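The pointer sits exactly at the index, with the white line at (405,328) under the index block at (405,275). The lock is undisturbed at (0.5265, 0.0184). Next I'll put shut fingers, jaws along lock y, inside the shackle loop.

jog_arm --rows '[{"tx": 0.0013, "ty": 0.0056, "tz": 0, "ax": 0, "ay": 0, "az": 7.5}, {"tx": 0.0013, "ty": 0.0056, "tz": 0, "ax": 0, "ay": 0, "az": 7.5}, {"tx": 0.0013, "ty": 0.0056, "tz": 0, "ax": 0, "ay": 0, "az": 7.5}, {"tx": 0.0013, "ty": 0.0056, "tz": 0, "ax": 0, "ay": 0, "az": 7.5}, {"tx": 0.0013, "ty": 0.0056, "tz": 0, "ax": 0, "ay": 0, "az": 7.5}, {"tx": 0.0013, "ty": 0.0056, "tz": 0, "ax": 0, "ay": 0, "az": 7.5}, {"tx": 0.0013, "ty": 0.0056, "tz": 0, "ax": 0, "ay": 0, "az": 7.5}, {"tx": 0.0013, "ty": 0.0056, "tz": 0, "ax": 0, "ay": 0, "az": 7.5}, {"tx": 0.0013, "ty": 0.0056, "tz": 0, "ax": 0, "ay": 0, "az": 7.5}, {"tx": 0.0013, "ty": 0.0056, "tz": 0, "ax": 0, "ay": 0, "az": 7.5}, {"tx": 0.0013, "ty": 0.0056, "tz": 0, "ax": 0, "ay": 0, "az": 7.5}, {"tx": 0.0013, "ty": 0.0056, "tz": 0, "ax": 0, "ay": 0, "az": 7.5}, {"tx": 0, "ty": 0, "tz": -0.04, "ax": 0, "ay": 0, "az": 0}, {"tx": 0, "ty": 0, "tz": -0.04, "ax": 0, "ay": 0, "az": 0}, {"tx": 0, "ty": 0, "tz": -0.04, "ax": 0, "ay": 0, "az": 0}, {"tx": 0, "ty": 0, "tz": 0, "ax": 0, "ay": 0, "az": 0}, {"tx": 0, "ty": 0, "tz": 0, "ax": 0, "ay": 0, "az": 0}]' --gripper 0.0

```text
time: 7.95
ee_pos: [0.5403, 0.0853, 0.1489]
eef_rot: [-2.45, -1.962, 0.006]
ft_force: [0.1, 1.0, 0.8]
grip_width: -0.0003
```

```bash
python3 - <<'E'
from h import *
c=snap('wrist','w4'); im=cv2.imread('pics/w4.png'); cv2.imwrite('pics/w4b.png',cv2.resize(im,(640,480)))
s=read_state(); print(s['ee_pos'],s['eef_rot'],s['grip_width'],s['joints'])
c=np.array([.5262,.018]);X=np.array([.9755,-.22]);Y=np.array([.22,.9755]);d=s['ee_pos'][:2]-c;print(d@X,d@Y)
E
```

```text
[0.5420237 0.0854415 0.1505668] [-2.45189625e+00 -1.96371776e+00  5.28450885e-04] -8.12806198786793e-05 [ 7.93481856e-02  3.45481472e-01  1.67286861e+00  2.74400572e-05
  1.12366588e+00 -1.27123970e+00]
0.0005988899433385761 0.0692703963052208
```

View pics/w4b.png

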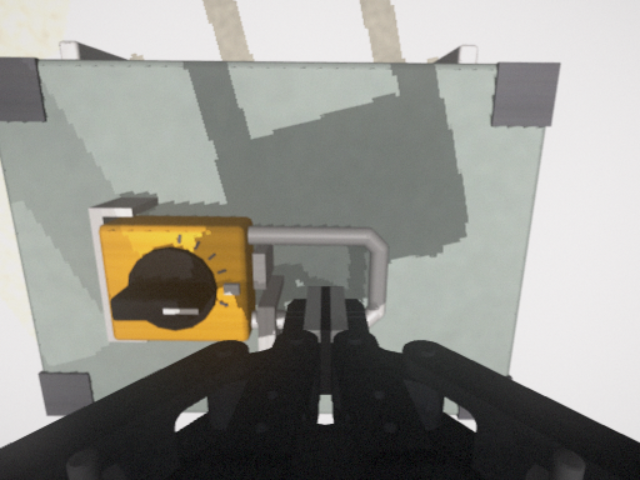

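The shut fingers stand over the loop between staple and bow, 0.6 mm off its centre line by the state. Next I descend and pull along lock +y (0.22, 0.9755). The finger's face meets the bow after roughly 7–10 mm, then it travels 28 mm more.

jog_arm --rows '[{"tx": 0, "ty": 0, "tz": -0.02, "ax": 0, "ay": 0, "az": 0}, {"tx": 0, "ty": 0, "tz": -0.02, "ax": 0, "ay": 0, "az": 0}, {"tx": 0, "ty": 0, "tz": -0.017, "ax": 0, "ay": 0, "az": 0}, {"tx": 0, "ty": 0, "tz": 0, "ax": 0, "ay": 0, "az": 0}, {"tx": 0, "ty": 0, "tz": 0, "ax": 0, "ay": 0, "az": 0}]'

```text
time: 8.5
ee_pos: [0.5431, 0.0855, 0.0951]
eef_rot: [2.451, 1.963, 0.004]
ft_force: [0.1, -0.1, 0.9]
grip_width: -0.0001
```

jog_arm --rows '[{"tx": 0.0011, "ty": 0.0049, "tz": 0, "ax": 0, "ay": 0, "az": 0}, {"tx": 0.0011, "ty": 0.0049, "tz": 0, "ax": 0, "ay": 0, "az": 0}, {"tx": 0.0011, "ty": 0.0049, "tz": 0, "ax": 0, "ay": 0, "az": 0}, {"tx": 0.0011, "ty": 0.0049, "tz": 0, "ax": 0, "ay": 0, "az": 0}, {"tx": 0, "ty": 0, "tz": 0, "ax": 0, "ay": 0, "az": 0}]'

```text
time: 9.0
ee_pos: [0.5464, 0.1058, 0.0935]
eef_rot: [-2.452, -1.965, -0.001]
ft_force: [0.4, -1.1, -0.1]
grip_width: -0.0001
```

jog_arm --rows '[{"tx": 0.0011, "ty": 0.0049, "tz": 0, "ax": 0, "ay": 0, "az": 0}, {"tx": 0.0011, "ty": 0.0049, "tz": 0, "ax": 0, "ay": 0, "az": 0}, {"tx": 0.0007, "ty": 0.0029, "tz": 0, "ax": 0, "ay": 0, "az": 0}, {"tx": 0, "ty": 0, "tz": 0, "ax": 0, "ay": 0, "az": 0}]'

```text
time: 9.4
ee_pos: [0.5491, 0.1184, 0.0932]
eef_rot: [-2.452, -1.964, -0.0]
ft_force: [-1.0, -1.1, 0.8]
grip_width: -0.0
```

```bash
python3 - <<'E'
from h import *
c=snap('wrist','w5'); im=cv2.imread('pics/w5.png'); cv2.imwrite('pics/w5b.png',cv2.resize(im,(640,480)))
s=read_state(); print(s['ee_pos'],s['ft_force'])
c=np.array([.5262,.018]);X=np.array([.9755,-.22]);Y=np.array([.22,.9755]);d=s['ee_pos'][:2]-c;print(d@X,d@Y)
E
```

```text
[0.54910698 0.11835964 0.09326052] [-0.94810007 -1.42519765  0.88716341]
0.00026663773021488163 0.10294036292722283
```

View pics/w5b.png

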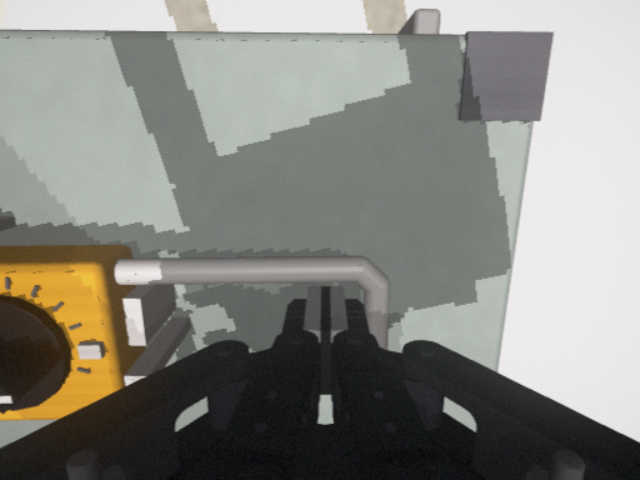

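The shackle is sliding out: bright fresh leg is visible at (118–160, 270) and the pointer is still at the index. I'll continue gently to the stop.

jog_arm --rows '[{"tx": 0.0007, "ty": 0.0029, "tz": 0, "ax": 0, "ay": 0, "az": 0}, {"tx": 0.0004, "ty": 0.002, "tz": 0, "ax": 0, "ay": 0, "az": 0}, {"tx": 0, "ty": 0, "tz": 0, "ax": 0, "ay": 0, "az": 0}]'

```text
time: 9.75
ee_pos: [0.5495, 0.1212, 0.0931]
eef_rot: [2.45, 1.964, -0.004]
ft_force: [-1.2, -7.7, 1.0]
grip_width: 0.0002
```

jog_arm --rows '[{"tx": 0.0004, "ty": 0.002, "tz": 0, "ax": 0, "ay": 0, "az": 0}, {"tx": 0.0002, "ty": 0.001, "tz": 0, "ax": 0, "ay": 0, "az": 0}, {"tx": 0, "ty": 0, "tz": 0, "ax": 0, "ay": 0, "az": 0}]'

```text
time: 10.05
ee_pos: [0.5491, 0.1216, 0.0928]
eef_rot: [2.448, 1.964, -0.011]
ft_force: [-2.4, -13.4, 0.8]
grip_width: 0.0001
```

Force rises at the stop (13 N, no further motion). I'll back off, lift, return over the lock and check.

jog_arm --rows '[{"tx": -0.0011, "ty": -0.0049, "tz": 0, "ax": 0, "ay": 0, "az": 0}, {"tx": -0.0011, "ty": -0.0049, "tz": 0, "ax": 0, "ay": 0, "az": 0}, {"tx": -0.0009, "ty": -0.0041, "tz": 0, "ax": 0, "ay": 0, "az": 0}, {"tx": 0, "ty": 0, "tz": 0, "ax": 0, "ay": 0, "az": 0}, {"tx": 0, "ty": 0, "tz": 0.03, "ax": 0, "ay": 0, "az": 0}, {"tx": 0, "ty": 0, "tz": 0.04, "ax": 0, "ay": 0, "az": 0}, {"tx": 0, "ty": 0, "tz": 0.04, "ax": 0, "ay": 0, "az": 0}, {"tx": 0, "ty": 0, "tz": 0.04, "ax": 0, "ay": 0, "az": 0}, {"tx": 0, "ty": 0, "tz": 0.03, "ax": 0, "ay": 0, "az": 0}]'

```text
time: 10.95
ee_pos: [0.5484, 0.1124, 0.2764]
eef_rot: [2.451, 1.963, 0.006]
ft_force: [0.9, -0.2, -0.3]
grip_width: 0.0003
```

jog_arm --rows '[{"tx": -0.0018, "ty": -0.008, "tz": 0, "ax": 0, "ay": 0, "az": -7.5}, {"tx": -0.0018, "ty": -0.008, "tz": 0, "ax": 0, "ay": 0, "az": -7.5}, {"tx": -0.0018, "ty": -0.008, "tz": 0, "ax": 0, "ay": 0, "az": -7.5}, {"tx": -0.0018, "ty": -0.008, "tz": 0, "ax": 0, "ay": 0, "az": -7.5}, {"tx": -0.0018, "ty": -0.008, "tz": 0, "ax": 0, "ay": 0, "az": -7.5}, {"tx": -0.0018, "ty": -0.008, "tz": 0, "ax": 0, "ay": 0, "az": -7.5}, {"tx": -0.0018, "ty": -0.008, "tz": 0, "ax": 0, "ay": 0, "az": -7.5}, {"tx": -0.0018, "ty": -0.008, "tz": 0, "ax": 0, "ay": 0, "az": -7.5}, {"tx": -0.0018, "ty": -0.008, "tz": 0, "ax": 0, "ay": 0, "az": -7.5}, {"tx": -0.0018, "ty": -0.008, "tz": 0, "ax": 0, "ay": 0, "az": -7.5}, {"tx": -0.0018, "ty": -0.008, "tz": 0, "ax": 0, "ay": 0, "az": -7.5}, {"tx": -0.0018, "ty": -0.008, "tz": 0, "ax": 0, "ay": 0, "az": -7.5}, {"tx": 0, "ty": 0, "tz": 0, "ax": 0, "ay": 0, "az": 0}, {"tx": 0, "ty": 0, "tz": 0, "ax": 0, "ay": 0, "az": 0}]' --gripper 0.0854

```text
time: 12.35
ee_pos: [0.5261, 0.0161, 0.2734]
eef_rot: [-3.122, 0.341, -0.0]
ft_force: [-0.1, -0.1, 0.4]
grip_width: 0.0855
```

```bash
python3 - <<'E'
from h import *
c=snap('wrist','w6'); im=cv2.imread('pics/w6.png'); cv2.imwrite('pics/w6b.png',cv2.resize(im[0:288,64:448],(800,600)))
hsv=cv2.cvtColor(im,cv2.COLOR_BGR2HSV); m=cv2.inRange(hsv,(15,110,50),(35,255,255))
b=max(cv2.findContours(m,0,2)[0],key=cv2.contourArea); r=cv2.minAreaRect(b)
P=np.array([ray('w6',*q,0.12)[:2] for q in cv2.boxPoints(r)]); print(P.mean(0))
e=np.diff(np.vstack([P,P[:1]]),axis=0); print(np.linalg.norm(e,axis=1),np.degrees(np.arctan2(e[:,1],e[:,0])))
s=read_state(); print(s['ee_pos'],s['eef_rot'],s['grip_width'])
c=np.array([.5262,.018]);Y=np.array([.22,.9755])
for o in(0,.028): print(o,(proj('w6',[*(c+(.095+o)*Y),.108])-[64,0])*800/384)
E
```

```text
[0.52702475 0.01914849]
[0.06590438 0.05618618 0.06592548 0.05958314] [  76.13389449  -12.46666909 -100.91302989  167.51744833]
[0.52611133 0.01621116 0.27340104] [-3.12243130e+00  3.40905434e-01 -4.24120988e-04] 0.08550874793698311
0 [411.24489458 141.57518438]
0.028 [411.6076848   71.06959961]
```

View pics/w6b.png

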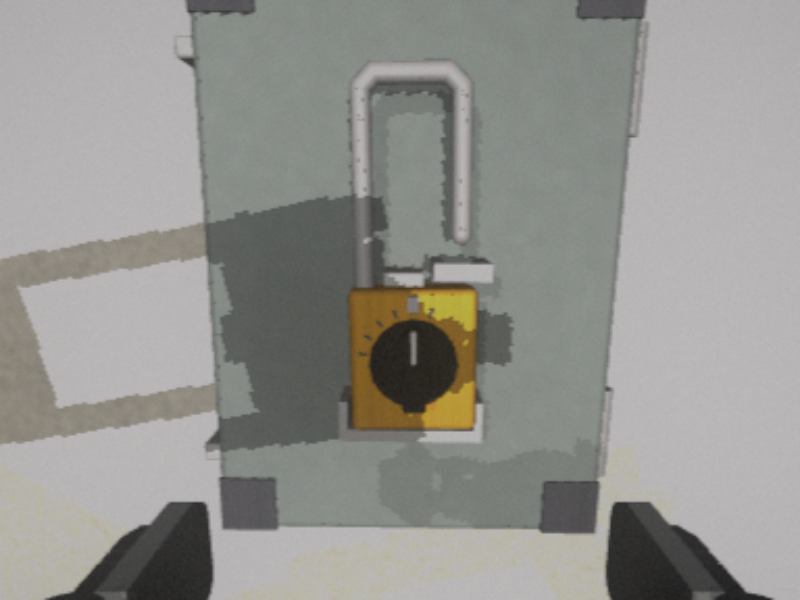

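The bow is at (411,72), matching the full-open prediction (411,71). The short leg ends clear of the staple, the dial is at the index and the lock is seated at about (0.527, 0.019). Descending to grip the body.

jog_arm --rows '[{"tx": 0.002, "ty": 0.0085, "tz": -0.03, "ax": 0, "ay": 0, "az": 0}, {"tx": 0, "ty": 0, "tz": -0.03, "ax": 0, "ay": 0, "az": 0}, {"tx": 0, "ty": 0, "tz": -0.03, "ax": 0, "ay": 0, "az": 0}, {"tx": 0, "ty": 0, "tz": -0.03, "ax": 0, "ay": 0, "az": 0}, {"tx": 0, "ty": 0, "tz": -0.02, "ax": 0, "ay": 0, "az": 0}, {"tx": 0, "ty": 0, "tz": -0.02, "ax": 0, "ay": 0, "az": 0}, {"tx": 0, "ty": 0, "tz": -0.015, "ax": 0, "ay": 0, "az": 0}, {"tx": 0, "ty": 0, "tz": -0.011, "ax": 0, "ay": 0, "az": 0}, {"tx": 0, "ty": 0, "tz": 0, "ax": 0, "ay": 0, "az": 0}, {"tx": 0, "ty": 0, "tz": 0, "ax": 0, "ay": 0, "az": 0}]'

```text
time: 13.4
ee_pos: [0.5283, 0.0244, 0.0875]
eef_rot: [-3.123, 0.344, -0.0]
ft_force: [0.3, -0.3, -0.0]
grip_width: 0.0851
```

jog_arm --rows '[{"tx": 0, "ty": 0, "tz": 0, "ax": 0, "ay": 0, "az": 0}, {"tx": 0, "ty": 0, "tz": 0, "ax": 0, "ay": 0, "az": 0}, {"tx": 0, "ty": 0, "tz": 0, "ax": 0, "ay": 0, "az": 0}, {"tx": 0, "ty": 0, "tz": 0, "ax": 0, "ay": 0, "az": 0}, {"tx": 0, "ty": 0, "tz": 0, "ax": 0, "ay": 0, "az": 0}, {"tx": 0, "ty": 0, "tz": 0, "ax": 0, "ay": 0, "az": 0}]' --gripper 0.04 --force 80

```text
time: 14.0
ee_pos: [0.5292, 0.0242, 0.0888]
eef_rot: [-3.122, 0.345, -0.005]
ft_force: [-0.9, 0.5, 5.5]
grip_width: 0.0568
```

Gripped at 57 mm, the body's width. Lifting 12 cm.

jog_arm --rows '[{"tx": 0, "ty": 0, "tz": 0.004, "ax": 0, "ay": 0, "az": 0}, {"tx": 0, "ty": 0, "tz": 0.008, "ax": 0, "ay": 0, "az": 0}, {"tx": 0, "ty": 0, "tz": 0.012, "ax": 0, "ay": 0, "az": 0}, {"tx": 0, "ty": 0, "tz": 0.014, "ax": 0, "ay": 0, "az": 0}, {"tx": 0, "ty": 0, "tz": 0.016, "ax": 0, "ay": 0, "az": 0}, {"tx": 0, "ty": 0, "tz": 0.016, "ax": 0, "ay": 0, "az": 0}, {"tx": 0, "ty": 0, "tz": 0.016, "ax": 0, "ay": 0, "az": 0}, {"tx": 0, "ty": 0, "tz": 0.014, "ax": 0, "ay": 0, "az": 0}, {"tx": 0, "ty": 0, "tz": 0.012, "ax": 0, "ay": 0, "az": 0}, {"tx": 0, "ty": 0, "tz": 0.008, "ax": 0, "ay": 0, "az": 0}, {"tx": 0, "ty": 0, "tz": 0, "ax": 0, "ay": 0, "az": 0}, {"tx": 0, "ty": 0, "tz": 0, "ax": 0, "ay": 0, "az": 0}, {"tx": 0, "ty": 0, "tz": 0, "ax": 0, "ay": 0, "az": 0}, {"tx": 0, "ty": 0, "tz": 0, "ax": 0, "ay": 0, "az": 0}, {"tx": 0, "ty": 0, "tz": 0, "ax": 0, "ay": 0, "az": 0}]'

```text
time: 15.5
ee_pos: [0.5277, 0.0242, 0.2067]
eef_rot: [3.122, -0.345, -0.002]
ft_force: [1.0, 0.2, -4.0]
grip_width: 0.057
```

```bash
python3 - <<'E'
from h import *
snap('wrist','w7'); snap('side','s7')
a=cv2.resize(cv2.imread('pics/w7.png'),(400,300)); b=cv2.resize(cv2.imread('pics/s7.png')[110:230,160:320],(400,300),interpolation=cv2.INTER_CUBIC)
cv2.imwrite('pics/f.png',np.hstack([a,b])); s=read_state(); print(s['ee_pos'],s['eef_rot'],s['ft_force'],s['wrist_torque'],s['grip_width'],abs(s['dq']).max())
E
```

```text
[0.52782727 0.02420916 0.20690823] [ 3.12249634e+00 -3.45284087e-01 -1.26658402e-03] [-0.39923041 -0.21989438 -6.08043106] [-0.04426989  0.02846534 -0.00228584] 0.056726042579063225 0.004102110875958359
```

View pics/f.png

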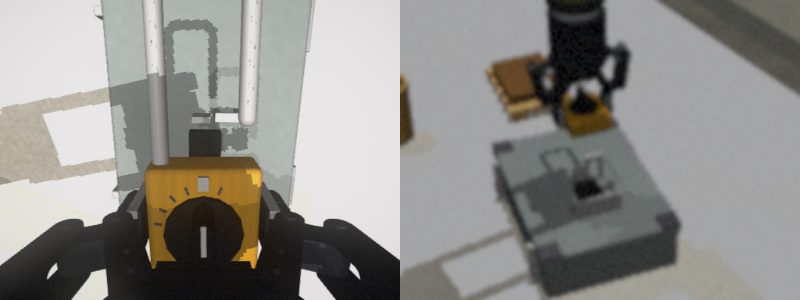

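The lock is held level and clear of the case, with the shackle open. The pointer at (204,240) lines up with the index at (204,184). The load is about 4–6 N, as expected for 0.45 kg. Handing in.

```bash
python3 -c "
from h import *
print(hand_in())"
```

```text
the job is handed in; nothing more can be done
None
```

The job is handed in: I turned the dial two clicks (40°) clockwise to the index mark and pulled the shackle open with the shut fingers. I then gripped the lock by its body and lifted it about 12 cm above its cradle. The run took about 16 s of the 64 s allowed.

- **Dial:** pictures after the turn, after the pull and after the lift all showed the pointer in line with the index mark.
- **Shackle:** the force rose to 13 N at the stop. The bow was then within about 1 pixel of where full opening (28 mm) puts it, and the short leg was out of the staple.
- **Lift:** the grip was 57 mm wide, the wrist carried about 4–6 N (the lock weighs about 4.4 N), and the arm was almost still. The lock looked level and clear of the case.
- **Bystanders:** the arm did not go near the bowl, bamboo cup or sample tray, but I did not measure their positions again at the end.
- **Refused move:** the first move call was refused because of its row format, so it moved nothing.

No check failed or disagreed. Handing in reports no verdict, so the result is not confirmed.

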